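# Unstack the soldering machine's spare parts into their trays

## Task

Five spare parts for the soldering machine stand piled in two stacks on the bench. Take the stacks apart from the top and set every part flat inside the blue tray made to its outline: the heat sink in the long narrow one, the power supply in the broad oblong one, the fan in the larger square, the motor in the small square and the solder reel in the round one. Keep every part the same way up throughout and never let one topple.

Things in the scene. Friction and masses are not known exactly. Their poses are not given: they have to be found in the camera images.
- heat_sink: Long aluminium heat sink with fins along its length, 120 x 46 mm and 28 mm high; at the bottom of one of the two stacks. Origin: centre of its underside, z up. x along its 120 mm length, y across its 46 mm width; a grip across the width holds as on a solid block. About 0.22 kg.
- power_supply: Flat steel power supply box, 84 x 66 mm and 28 mm high, with a black terminal strip at one end of its top; at the bottom of the other stack. Origin: centre of its underside, z up. x along the 84 mm side, y along the 66 mm side (the one to grip across). About 0.3 kg.
- fan: Square black cooling fan, 60 x 60 mm and 25 mm high, with a wire guard on top; second in one of the stacks (on the heat sink or on the power supply), with the motor standing on it. Origin: centre of its underside, z up. x and y square to its sides. About 0.08 kg.
- solder_reel: Round reel of solder wire, 50 mm in diameter and 40 mm high, standing on end, white flanges; on top of the heat sink or of the power supply, whichever does not carry the fan. Origin: centre of its underside, z up. About 0.22 kg.
- motor: Small square stepper motor, 35 x 35 mm and 30 mm high, black with aluminium ends; its shaft (5 mm thick) points up and ends 46 mm above its underside; on top of the fan. Origin: centre of its underside, z up. x and y square to its sides. About 0.15 kg.
- tray_heat_sink: The long narrow tray, inside 132 x 58 mm, for the heat sink. Shallow open blue plastic tray fixed to the bench, floor 4 mm thick, rim 10 mm above the bench and 3 mm thick. Origin: centre of its underside, on the bench; a seated part has its own origin 4 mm above this. x along its length.
- tray_power_supply: The broad oblong tray, inside 96 x 78 mm, for the power supply. Shallow open blue plastic tray fixed to the bench, floor 4 mm thick, rim 10 mm above the bench and 3 mm thick. Origin: centre of its underside, on the bench; a seated part has its own origin 4 mm above this. x along the 96 mm side.
- tray_fan: The larger square tray, inside 72 x 72 mm, for the fan. Shallow open blue plastic tray fixed to the bench, floor 4 mm thick, rim 10 mm above the bench and 3 mm thick. Origin: centre of its underside, on the bench; a seated part has its own origin 4 mm above this. x and y square to its sides.
- tray_reel: The round tray, inside diameter 62 mm, for the solder reel. Shallow open blue plastic tray fixed to the bench, floor 4 mm thick, rim 10 mm above the bench and 3 mm thick. Origin: centre of its underside, on the bench; a seated part has its own origin 4 mm above this.
- tray_motor: The small square tray, inside 47 x 47 mm, for the motor. Shallow open blue plastic tray fixed to the bench, floor 4 mm thick, rim 10 mm above the bench and 3 mm thick. Origin: centre of its underside, on the bench; a seated part has its own origin 4 mm above this. x and y square to its sides.
Things that resemble listed ones, but are neither listed nor needed, are in the scene too. Leave any pink or turquoise look-alike of the motor alone.

How it is judged:
By the outcome, as a careful person would: the job done as asked, in the order asked, and still so for the second after the job is handed in, with the robot touching nothing.
It also fails if it takes over 128 s, if anything falls off the work surface, if the arm or the gripper's body presses on something with over 40 N, if the wrist force passes 120 N, or if a joint passes its speed limit or range.

## Robot

A 7-joint arm with a two-finger parallel gripper is mounted at the origin on the work surface. World frame = base frame: x ahead of the robot, y to its left, z up, the work surface at z = 0. Lengths are in m, angles in rad, forces in N, time in s.
With the tool pointing down it reaches from about 0.4 to 0.85 m from the base axis. Payload 10.4 kg.
Tool frame: the origin (TCP) lies at the very end of the fingers, on their centre line; the grasp point (between the pads) lies 19 mm behind it; z points along the fingers, y is the line along which they close (so a half turn about z gives the same grasp; the last joint's range is limited). The gripper opens to 85 mm and grips with 20 to 120 N. Pads are 22 mm wide; open, the fingers measure 114 mm over their backs; the gripper's body (76 mm by 85 mm) begins 54 mm behind the grasp point. The pads swing forward as they close: fully open they stand 13 mm farther back than shut.
Start: joints at [-1.246, 0.332, -0.065, 1.46, 0.022, 1.35, -0.088], TCP at [0.213, 0.588, 0.231] pointing down, gripper open.
Joint ranges: [-2.6, 2.6], [-0.5, 2.12], [-1.47, 1.34], [0.16, 2.42], [-1.27, 4.41], [0.06, 2.06], [-2.6, 2.6]. Speed limits (rad/s): [2.22, 2.22, 2.79, 2.79, 3.14, 3.14, 3.14].

## Interface

Orientations are given as a unit quaternion [x, y, z, w].
In Python, from workcell import manip, vision, order gives the robot as it stands. The module is installed in compiled form; this text tells all that it offers.
- The arm moves only by the tool move_arm, never from a script. Its argument "motion" is a list of rows, each a list of 3 entries, a list of its own where there are three numbers: the shift along the tool's x, y, z scaled (see below), then the turn, a rotation vector about the tool's x, y, z scaled (see below), then the opening, from -1 (shut) to 1 (fully open). In form: [[[dx, dy, dz], [wx, wy, wz], hand], ...]. A call has 1 to 12 rows; each row shifts and turns the commanded pose from where the row before left it, along the tool's axes as they then stand; what a row does not reach is not made up. The controller multiplies each number of a shift by 0.75 m and each number of a turn by pi/4 rad. A row lasts 1/10 s, in which the tool goes at most 50 mm and 8.59 degrees, less where a joint would pass 70% of its speed; a pose out of reach is approached as far as the arm can. A call with a number of a shift or a turn outside -1 to 1 is refused whole. A call with a gripper value outside its range is refused whole. The fingers move at their own pace and stop on an object; "newtons" is the grip in N (left out, the last holds). Time passes only in rows, so rows that do not move let the fingers close. It gives the time, the measured TCP pose, the force, the opening and the grip force at its end, in the units of the state.
- manip.get_obs(): the state, without advancing time (a new reading comes with each control period).
- vision.camera(name): name is "scene" or "top" or "wrist"; returns a dict with "pixels" (420x560x3 uint8, red, green, blue), "fx", "fy", "cx", "cy" (pixels), "R" (3x3) and "t" (3): a world point X has camera coordinates R X + t. Camera axes: x right, y down, z forward; pixel columns grow to the right and rows downward; lengths in m; the calibration is good to about 2 mm. A picture is of the moment at which its call begins. There is no depth.
- order.hand_in(): hands the job in; it is judged then, once.
The state is a dict: "clock": time; "joint_pos": joint angles; "joint_velocities": joint speeds; "tau": joint torques, N m; "position": TCP position; "ee_rot": TCP orientation; "ft_force": force on the tool from outside, world axes, zero at the start; "torque": the same for the moment, N m; "grip_width": opening from 0.0 (shut) to 1.0 (fully open); "grasp_force": force on a finger pad.
Only numpy, scipy, OpenCV 4.12 (cv2) and the standard library are available. Lean on these libraries where they do the work, as an engineer would, in place of code of your own. Each camera call takes 0.05 s, during which the arm holds its last target. There are 200 camera calls.

## Working session

There is one attempt and no reset: what is moved stays moved. The work goes in short steps, Python scripts to look and compute and a tool call to move; the robot and the scene stay as the last step left them, time stands still between calls to the robot, and variables do not carry over. Pictures are saved under pics/ and viewed, at most 14 in all, crops included, and the job is handed in when it is done.

Besides the shell and the picture viewer there is one more tool, called as name(argument=value, ...) on one line, values as JSON. move_arm: Moves the arm, as the interface text tells. Its arguments: {"type":"object","properties":{"motion":{"type":"array"},"newtons":{"type":"number"}},"required":["motion"]}

```bash
mkdir -p pics
cat > h.py <<'E'
from workcell import manip, vision, order
import numpy as np, cv2
from scipy.spatial.transform import Rotation as Rn
def shot(n,f=None):
    c=vision.camera(n)
    if f: cv2.imwrite('pics/'+f,c['pixels'][:,:,::-1])
    return c
def proj(c,X):
    p=np.asarray(c['R'])@np.asarray(X,float)+np.asarray(c['t']); return np.array([c['fx']*p[0]/p[2]+c['cx'],c['fy']*p[1]/p[2]+c['cy']])
def back(c,u,v,z):
    R=np.asarray(c['R']);t=np.asarray(c['t']);d=R.T@np.array([(u-c['cx'])/c['fx'],(v-c['cy'])/c['fy'],1]);o=-R.T@t
    return o+d*(z-o[2])/d[2]
E
python3 - <<'E'
from h import *
import pickle
cs={n:shot(n,n+'0.png') for n in('scene','top')}
pickle.dump(cs,open('c0.pkl','wb'))
for n,c in cs.items(): print(n,c['fx'],c['cx'],c['cy'],np.round(-np.asarray(c['R']).T@c['t'],3),np.round(c['R'],3).tolist())
print(manip.get_obs())
E
```

```text
scene 485.48871105364407 284.7046520173042 211.64678187016736 [1.202 0.842 0.743] [[-0.759, 0.651, -0.019], [0.364, 0.4, -0.841], [-0.539, -0.646, -0.541]]
top 426.7077505391097 281.7862467039338 212.4996389732266 [0.457 0.029 1.058] [[-0.006, -1.0, 0.003], [-0.998, 0.005, -0.062], [0.062, -0.004, -0.998]]
{'clock': 0.1, 'joint_pos': array([-1.24559094,  0.33282734, -0.06469469,  1.46086882,  0.02163845,
        1.34989774, -0.08849071]), 'joint_velocities': array([-1.64039186e-05, -2.07742336e-03, -1.88886308e-03, -7.21510846e-04,
        9.11339026e-04, -1.33801443e-03, -5.07254043e-04]), 'tau': array([ 2.64822018e-03, -6.26735330e+01,  4.99168702e-02, -3.92430854e+01,
        1.64301455e-02,  6.90851870e-03, -2.66710566e-05]), 'position': array([0.21292446, 0.58725053, 0.23057835]), 'ee_rot': array([ 1.73011603e-01,  9.84919570e-01, -6.49243492e-04, -6.42486991e-05]), 'ft_force': array([0.43218806, 0.24198454, 0.2416627 ]), 'torque': array([0.00920312, 0.04846853, 0.00644648]), 'grasp_force': 0.0, 'grip_width': 0.9985397357417253}
```

View pics/top0.png

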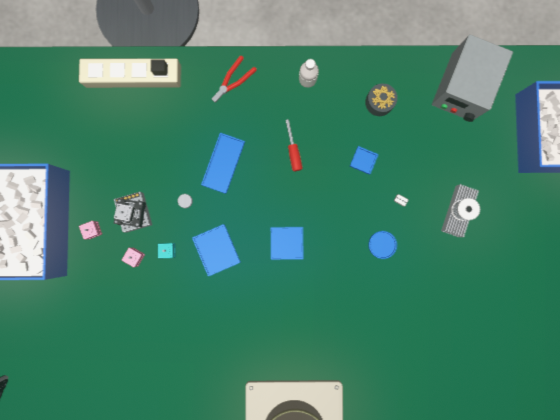

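View pics/scene0.png

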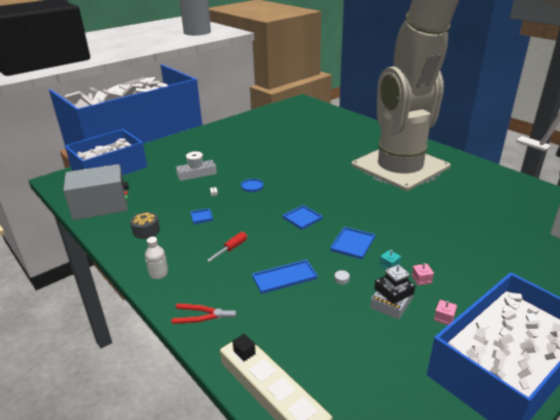

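The top view shows two stacks: power supply, fan and motor at px (131,212), and heat sink with reel at (463,210). The blue trays are at: long (223,163), broad (216,250), square (287,243), small (364,160), round (383,245). Things that could be mistaken for the motor are pink at (90,230) and (133,257), turquoise at (165,251), and a black one on the power strip at (159,68). For the reel there is a brown/gold spool at (382,97) and a white disc at (185,201). The motor I want is the one on top of the fan, at about (124,213).

```bash
cat > m.py <<'E'
from h import *
import pickle
cs=pickle.load(open('c0.pkl','rb'));c=cs['top'];im=c['pixels']
hsv=cv2.cvtColor(im,cv2.COLOR_RGB2HSV)
m=cv2.inRange(hsv,(100,150,120),(118,255,255))
for k in cv2.findContours(m,cv2.RETR_EXTERNAL,cv2.CHAIN_APPROX_NONE)[0]:
    if cv2.contourArea(k)<200: continue
    W=np.array([back(c,u,v,.01)[:2] for u,v in k[:,0]],np.float32)
    r=cv2.minAreaRect(W*1000); print(np.round(k[:,0].mean(0)),np.round(r[0],1),np.round(r[1],1),round(r[2],1))
a=cv2.resize(im[180:280,70:190],None,fx=4,fy=4,interpolation=cv2.INTER_CUBIC)
b=cv2.resize(im[165:265,420:500],None,fx=4,fy=4,interpolation=cv2.INTER_CUBIC)
cv2.imwrite('pics/crop1.png',np.hstack([a,b])[:,:,::-1])
for p in [(124,213),(469,209),(131,212),(461,210)]: print(p,np.round(back(c,*p,.05),3))
E
python3 m.py
```

```text
[382. 244.] [ 442.9 -221.2] [66.3 66.2] 89.0
[287. 243.] [447.9  14.1] [76.1 78.2] 89.7
[216. 250.] [432.7 187.5] [102.8  85.8] 23.3
[364. 160.] [ 652.9 -178.4] [54.9 55.1] 67.0
[223. 163.] [647.5 171.1] [ 66.2 139.5] 70.4
(124, 213) [0.521 0.398 0.05 ]
(469, 209) [ 0.526 -0.419  0.05 ]
(131, 212) [0.523 0.382 0.05 ]
(461, 210) [ 0.524 -0.4    0.05 ]
```

View pics/crop1.png

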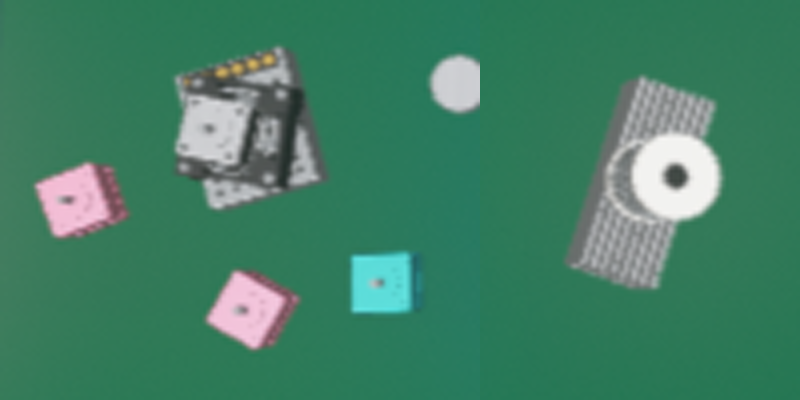

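The crop confirms the choice: a grey-topped square motor with a shaft stands on the black fan on the power supply, and the reel stands on the heat sink. The pink and turquoise ones stand on the bench. The measured tray sizes match those given. I'll move above the power-supply stack for a wrist view.

```bash
cat > plan.py <<'E'
from h import *
import sys
def plan(x,y,z,line):
    """line: yaw (deg) wanted for tool y (mod 180). Turn first, then shift in tool axes."""
    o=manip.get_obs();R=Rn.from_quat(o['ee_rot']).as_matrix();p=o['position']
    cur=np.degrees(np.arctan2(R[1,1],R[0,1]))
    d=(line-cur+90)%180-90
    if d>80 or d<-80: print('alt turn',(-np.radians(d-np.sign(d)*180))/(np.pi/4))
    psi=np.radians(cur+d+90)
    T=np.array([[np.cos(psi),np.sin(psi),0],[np.sin(psi),-np.cos(psi),0],[0,0,-1]])
    Rr=R.T@T; rv=Rn.from_matrix(Rr).as_rotvec()/(np.pi/4)
    s=T.T@(np.array([x,y,z])-p)/.75
    print('t',round(o['clock'],2),'p',np.round(p,4),'q7',round(o['joint_pos'][6],2),'w',round(o['grip_width']*85,1),'F',round(o['grasp_force'],1))
    print('turn',np.round(rv,4),'minrows',int(np.ceil(abs(rv).max()/.185)),'shift',np.round(s,4),'minrows xy',round(np.linalg.norm(s[:2])*.75/.05,1),'z',round(abs(s[2])*.75/.05,1))
if __name__=='__main__': plan(*map(float,sys.argv[1:5]))
E
python3 plan.py .48 .40 .25 14
```

```text
t 0.1 p [0.2129 0.5873 0.2306] q7 -0.09 w 84.9 F 0.0
turn [-1.5000e-03  9.0000e-04  1.2461e+00] minrows 7 shift [-0.3284  0.2851 -0.0259] minrows xy 6.5 z 0.4
```

move_arm(motion=[[[0, 0, 0], [0, 0, 0.178], 1], [[0, 0, 0], [0, 0, 0.178], 1], [[0, 0, 0], [0, 0, 0.178], 1], [[0, 0, 0], [0, 0, 0.178], 1], [[0, 0, 0], [0, 0, 0.178], 1], [[0, 0, 0], [0, 0, 0.178], 1], [[0, 0, 0], [0, 0, 0.178], 1]])

```text
clock: 0.8
position: [0.2129, 0.5874, 0.2309]
ee_rot: [0.618, 0.786, -0.0, 0.0]
ft_force: [0.5, -0.6, 0.0]
grip_width: 0.995
grasp_force: 0.0
```

move_arm(motion=[[[-0.036, 0.032, 0], [0, 0, 0], 1], [[-0.036, 0.032, -0.004], [0, 0, 0], 1], [[-0.036, 0.032, -0.004], [0, 0, 0], 1], [[-0.036, 0.032, -0.004], [0, 0, 0], 1], [[-0.036, 0.032, -0.004], [0, 0, 0], 1], [[-0.036, 0.032, -0.004], [0, 0, 0], 1], [[-0.036, 0.032, -0.004], [0, 0, 0], 1], [[-0.036, 0.032, 0], [0, 0, 0], 1], [[-0.036, 0.032, 0], [0, 0, 0], 1], [[0, 0, 0], [0, 0, 0], 1], [[0, 0, 0], [0, 0, 0], 1]])

```text
clock: 1.9
position: [0.4818, 0.4033, 0.2488]
ee_rot: [0.616, 0.787, -0.0, -0.0]
ft_force: [-0.3, -0.1, -0.2]
grip_width: 1.002
grasp_force: 0.0
```

```bash
python3 - <<'E'
from h import *
import pickle
c=shot('wrist','w1.png');pickle.dump(c,open('w1.pkl','wb'))
print(c['fx'],np.round(-np.asarray(c['R']).T@c['t'],3),np.round(c['R'],2).tolist())
E
python3 plan.py .52 .398 .25 14
```

```text
353.7145772784293 [0.466 0.467 0.392] [[0.97, 0.24, -0.0], [0.23, -0.94, 0.26], [0.06, -0.26, -0.96]]
t 1.95 p [0.4808 0.4044 0.2489] q7 -0.47 w 84.9 F 0.0
turn [-0.0012 -0.0002  0.0003] minrows 1 shift [-0.0209  0.0486 -0.0015] minrows xy 0.8 z 0.0
```

View pics/w1.png

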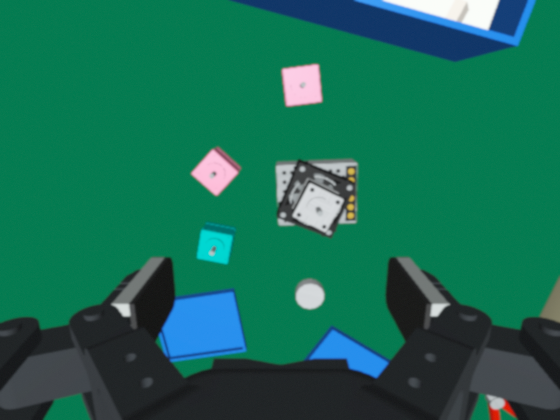

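The wrist view shows the stack at (317,193): power supply outline (277..357, 160..224) with gold terminals to the right, the fan tilted on it, and the motor top at about (319,208). Next is an enlarged crop to pick corners.

Run:
```python
import cv2
im=cv2.imread('pics/w1.png')[150:246,262:372]
cv2.imwrite('pics/crop2.png',cv2.resize(im,None,fx=6,fy=6,interpolation=cv2.INTER_CUBIC))
```

```text
(no output)
```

View pics/crop2.png

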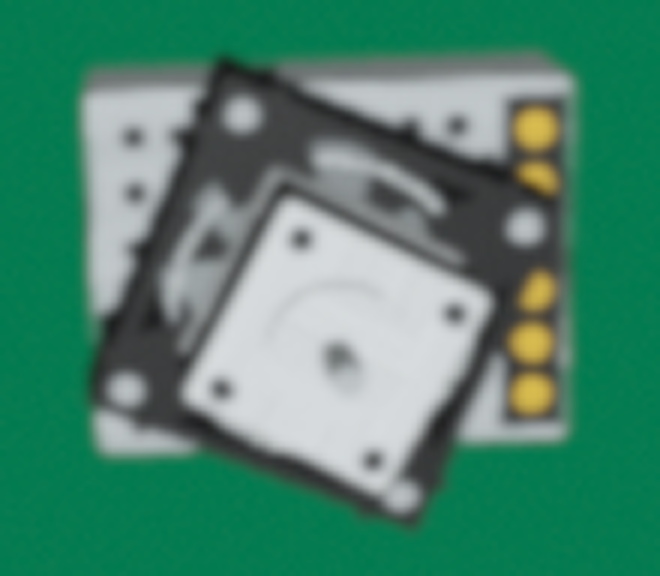

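Run:
```python
from h import *
import pickle
c=pickle.load(open('w1.pkl','rb'))
for n,z,P in [('motor',.083,[(285,190),(495,298),(392,493),(185,392)]),('fan',.053,[(222,60),(560,190),(415,525),(93,400)]),('fanscrew',.053,[(240,115),(523,227),(403,496),(127,388)]),('psu',.028,[(83,92),(575,78),(565,440),(100,455)])]:
    W=np.array([back(c,262+(u+.5)/6-.5,150+(v+.5)/6-.5,z)[:2] for u,v in P])*1000
    E=[W[(i+1)%4]-W[i] for i in range(4)]
    print(n,W.mean(0).round(1),[round(np.hypot(*e),1) for e in E],[round(np.degrees(np.arctan2(e[1],e[0]))%180,1) for e in E])
```

```text
motor [520.2 390.2] [np.float64(35.9), np.float64(34.2), np.float64(35.9), np.float64(34.5)] [np.float64(166.5), np.float64(79.0), np.float64(167.0), np.float64(79.0)]
fan [520.6 389.8] [np.float64(59.2), np.float64(61.8), np.float64(59.0), np.float64(60.6)] [np.float64(172.9), np.float64(83.6), np.float64(171.7), np.float64(83.8)]
fanscrew [521.2 388. ] [np.float64(50.1), np.float64(49.9), np.float64(50.5), np.float64(49.4)] [np.float64(172.2), np.float64(82.8), np.float64(171.7), np.float64(82.4)]
psu [524.7 389.3] [np.float64(84.8), np.float64(65.6), np.float64(83.9), np.float64(66.1)] [np.float64(15.5), np.float64(105.6), np.float64(15.8), np.float64(106.3)]
```

```bash
python3 plan.py .520 .390 .061 -12.5
```

```text
t 1.95 p [0.4808 0.4044 0.2489] q7 -0.47 w 84.9 F 0.0
turn [-1.200e-03  1.000e-04  5.892e-01] minrows 4 shift [-0.0075  0.0551  0.2505] minrows xy 0.8 z 3.8
```

move_arm(motion=[[[0, 0, 0], [0, 0, 0.147], 1], [[0, 0, 0], [0, 0, 0.147], 1], [[0, 0, 0], [0, 0, 0.147], 1], [[0, 0, 0], [0, 0, 0.148], 1], [[-0.004, 0.028, 0], [0, 0, 0], 1], [[-0.0035, 0.027, 0], [0, 0, 0], 1], [[0, 0, 0.04], [0, 0, 0], 1], [[0, 0, 0.06], [0, 0, 0], 1], [[0, 0, 0.05], [0, 0, 0], 1], [[0, 0, 0.03], [0, 0, 0], 1], [[0, 0, 0], [0, 0, 0], 1], [[0, 0, 0], [0, 0, 0], 1]])

```text
clock: 3.15
position: [0.5198, 0.3908, 0.115]
ee_rot: [0.779, 0.627, 0.0, -0.0]
ft_force: [0.6, 0.5, 1.0]
grip_width: 0.999
grasp_force: 0.0
```

```bash
python3 plan.py .520 .390 .061 -12.5
```

```text
t 3.15 p [0.5198 0.3908 0.115 ] q7 -0.83 w 84.9 F 0.0
turn [-0.0003 -0.0006  0.0019] minrows 1 shift [-0.001   0.0005  0.072 ] minrows xy 0.0 z 1.1
```

move_arm(motion=[[[-0.001, 0, 0.024], [0, 0, 0], 1], [[0, 0, 0.024], [0, 0, 0], 1], [[0, 0, 0.024], [0, 0, 0], 1], [[0, 0, 0], [0, 0, 0], 1], [[0, 0, 0], [0, 0, 0], -1], [[0, 0, 0], [0, 0, 0], -1], [[0, 0, 0], [0, 0, 0], -1], [[0, 0, 0], [0, 0, 0], -1], [[0, 0, 0], [0, 0, 0], -1], [[0, 0, 0], [0, 0, 0], -1], [[0, 0, 0], [0, 0, 0], -1], [[0, 0, 0], [0, 0, 0], -1]], newtons=40)

```text
clock: 4.35
position: [0.5209, 0.3895, 0.0617]
ee_rot: [0.78, 0.626, 0.001, -0.0]
ft_force: [-1.1, 0.3, 6.4]
grip_width: 0.403
grasp_force: 41.2
```

move_arm(motion=[[[0, 0, -0.015], [0, 0, 0], -1], [[0, 0, -0.03], [0, 0, 0], -1], [[0, 0, -0.04], [0, 0, 0], -1], [[0, 0, -0.04], [0, 0, 0], -1], [[0, 0, -0.04], [0, 0, 0], -1], [[0, 0, -0.02], [0, 0, 0], -1]])

```text
clock: 4.95
position: [0.521, 0.3893, 0.2025]
ee_rot: [0.78, 0.626, 0.002, -0.0]
ft_force: [0.7, 0.0, -1.5]
grip_width: 0.401
grasp_force: 40.2
```

```bash
python3 plan.py .62 -.16 .20 -23
```

```text
t 4.95 p [0.521  0.3893 0.2025] q7 -0.84 w 34.0 F 40.2
turn [ 0.0023 -0.0041  0.233 ] minrows 2 shift [-0.6226  0.4077  0.0034] minrows xy 11.2 z 0.1
```

move_arm(motion=[[[0, 0, 0], [0, 0, 0.117], -1], [[0, 0, 0], [0, 0, 0.116], -1], [[-0.02, 0.013, 0], [0, 0, 0], -1], [[-0.04, 0.026, 0], [0, 0, 0], -1], [[-0.045, 0.03, 0], [0, 0, 0], -1], [[-0.045, 0.03, 0], [0, 0, 0], -1], [[-0.045, 0.03, 0], [0, 0, 0], -1], [[-0.045, 0.03, 0], [0, 0, 0], -1], [[-0.045, 0.03, 0], [0, 0, 0], -1], [[-0.045, 0.03, 0], [0, 0, 0], -1], [[-0.045, 0.03, 0], [0, 0, 0], -1], [[-0.045, 0.03, 0], [0, 0, 0], -1]])

```text
clock: 6.15
position: [0.5893, 0.0144, 0.1989]
ee_rot: [0.833, 0.553, -0.0, -0.0]
ft_force: [0.3, -0.1, -1.2]
grip_width: 0.401
grasp_force: 40.2
```

move_arm(motion=[[[-0.045, 0.029, 0], [0, 0, 0], -1], [[-0.045, 0.029, 0], [0, 0, 0], -1], [[-0.045, 0.028, 0], [0, 0, 0], -1], [[-0.04, 0.023, 0], [0, 0, 0], -1], [[-0.023, 0.01, 0], [0, 0, 0], -1], [[0, 0, 0], [0, 0, 0], -1], [[0, 0, 0], [0, 0, 0], -1]])

```text
clock: 6.85
position: [0.6134, -0.1548, 0.1986]
ee_rot: [0.834, 0.552, -0.0, -0.0]
ft_force: [0.3, 0.3, -1.2]
grip_width: 0.401
grasp_force: 40.2
```

```bash
cat > trays.py <<'E'
from h import *
import pickle,sys
o=manip.get_obs()
c=shot('wrist',sys.argv[1]+'.png');pickle.dump(c,open(sys.argv[1]+'.pkl','wb'))
hsv=cv2.cvtColor(c['pixels'],cv2.COLOR_RGB2HSV)
m=cv2.inRange(hsv,(100,150,90),(118,255,255))
for k in cv2.findContours(m,cv2.RETR_EXTERNAL,cv2.CHAIN_APPROX_NONE)[0]:
    if cv2.contourArea(k)<300: continue
    W=np.array([back(c,u,v,.01)[:2] for u,v in k[:,0]],np.float32)
    r=cv2.minAreaRect(W*1000); print(np.round(k[:,0].mean(0)),np.round(r[0],1),np.round(r[1],1),round(r[2],1))
E
python3 trays.py w2; python3 plan.py .653 -.1785 .20 -23
```

```text
[153. 286.] [ 449.3 -207.8] [45.5 60.3] 47.8
[327. 184.] [ 652.1 -178.3] [53.8 53.9] 67.0
[40. 77.] [448.6  13.7] [81.8 79.8] 0.3
t 6.9 p [ 0.6137 -0.1536  0.1987] q7 -0.06 w 34.4 F 40.2
turn [-0.0011 -0.0007  0.002 ] minrows 1 shift [-0.0101  0.0611 -0.0017] minrows xy 0.9 z 0.0
```

move_arm(motion=[[[-0.005, 0.03, 0], [0, 0, 0], -1], [[-0.005, 0.031, 0], [0, 0, 0], -1], [[0, 0, 0.03], [0, 0, 0], -1], [[0, 0, 0.045], [0, 0, 0], -1], [[0, 0, 0.045], [0, 0, 0], -1], [[0, 0, 0.04], [0, 0, 0], -1], [[0, 0, 0.03], [0, 0, 0], -1], [[0, 0, 0.02], [0, 0, 0], -1], [[0, 0, 0], [0, 0, 0], -1], [[0, 0, 0], [0, 0, 0], -1]])

```text
clock: 7.9
position: [0.6538, -0.1786, 0.0424]
ee_rot: [0.834, 0.552, 0.0, 0.0]
ft_force: [0.8, 0.6, -0.8]
grip_width: 0.401
grasp_force: 40.5
```

```bash
python3 plan.py .6525 -.1784 .0145 -23
```

```text
t 7.9 p [ 0.6538 -0.1786  0.0424] q7 0.04 w 34.1 F 40.5
turn [ 0.001  -0.0005  0.0015] minrows 1 shift [-0.0004 -0.0017  0.0372] minrows xy 0.0 z 0.6
```

move_arm(motion=[[[0, -0.002, 0.012], [0, 0, 0], -1], [[0, 0, 0.013], [0, 0, 0], -1], [[0, 0, 0.012], [0, 0, 0], -1], [[0, 0, 0], [0, 0, 0], -1], [[0, 0, 0], [0, 0, 0], -1]])

```text
clock: 8.4
position: [0.6517, -0.1785, 0.0133]
ee_rot: [0.834, 0.552, -0.0, -0.0]
ft_force: [-0.8, -0.5, -1.3]
grip_width: 0.399
grasp_force: 40.9
```

move_arm(motion=[[[0, 0, 0], [0, 0, 0], 0.1], [[0, 0, 0], [0, 0, 0], 0.4], [[0, 0, 0], [0, 0, 0], 1], [[0, 0, 0], [0, 0, 0], 1], [[0, 0, -0.02], [0, 0, 0], 1], [[0, 0, -0.04], [0, 0, 0], 1], [[0, 0, -0.06], [0, 0, 0], 1], [[0, 0, -0.06], [0, 0, 0], 1], [[0, 0, -0.06], [0, 0, 0], 1], [[0, 0, 0], [0, 0, 0], 1]])

```text
clock: 9.4
position: [0.6546, -0.1801, 0.2025]
ee_rot: [0.834, 0.552, 0.004, 0.004]
ft_force: [1.0, -0.0, 0.2]
grip_width: 1.002
grasp_force: 0.0
```

```bash
python3 trays.py w3; python3 plan.py .50 -.36 .20 -23
python3 - <<'E'
from h import *
import pickle
c=pickle.load(open('w3.pkl','rb'));u,v=proj(c,[.6525,-.1784,.03]).astype(int);print(u,v)
im=c['pixels'];u0=max(0,u-60);v0=max(0,v-60)
cv2.imwrite('pics/crop3.png',cv2.resize(im[v0:v0+120,u0:u0+120],None,fx=4,fy=4,interpolation=2)[:,:,::-1])
E
```

```text
[ 99. 282.] [ 438.8 -207. ] [72.3 38.2] 21.3
[275. 177.] [ 652.1 -178.5] [52.9 53.7] 66.9
[12. 71.] [482.6  -3.9] [80.5 36.8] 55.4
t 9.45 p [ 0.6535 -0.1794  0.1988] q7 -0.01 w 85.0 F 0.0
turn [ 0.0089 -0.0023 -0.0001] minrows 1 shift [-0.3016 -0.0943 -0.0016] minrows xy 4.7 z 0.0
274 181
```

View pics/crop3.png

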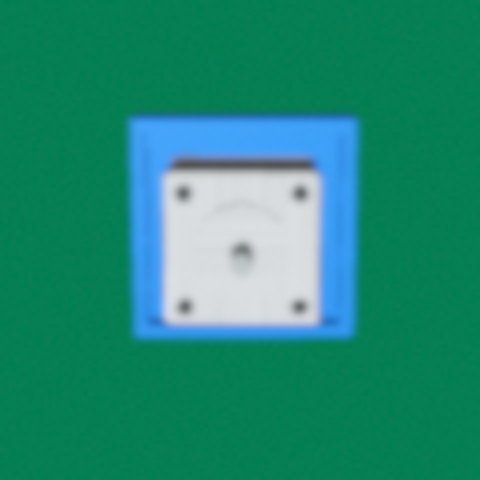

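The motor sits flat inside its tray, with its top at crop px (242,247) and blue floor visible all round. The reel is next.

move_arm(motion=[[[-0.03, -0.01, 0], [0, 0, 0], 1], [[-0.05, -0.015, -0.01], [0, 0, 0], 1], [[-0.055, -0.017, -0.01], [0, 0, 0], 1], [[-0.055, -0.017, -0.01], [0, 0, 0], 1], [[-0.055, -0.017, -0.01], [0, 0, 0], 1], [[-0.05, -0.015, -0.01], [0, 0, 0], 1], [[-0.02, -0.008, 0], [0, 0, 0], 1], [[0, 0, 0], [0, 0, 0], 1], [[0, 0, 0], [0, 0, 0], 1]])

```text
clock: 10.35
position: [0.4919, -0.3658, 0.2308]
ee_rot: [0.834, 0.552, 0.0, -0.001]
ft_force: [0.2, 0.3, 0.3]
grip_width: 1.002
grasp_force: 0.0
```

```bash
python3 trays.py w4; python3 plan.py .525 -.41 .20 -23
python3 - <<'E'
from h import *
import pickle
c=pickle.load(open('w4.pkl','rb'));u,v=proj(c,[.525,-.405,.03]).astype(int)
im=c['pixels'];u0=max(0,u-80);v0=max(0,v-60);print(u0,v0)
cv2.imwrite('pics/crop4.png',cv2.resize(im[v0:v0+120,u0:u0+160],None,fx=5,fy=5,interpolation=2)[:,:,::-1])
E
```

```text
[493. 411.] [ 624.9 -749.1] [34.1 58. ] 67.1
[515. 289.] [ 680.2 -603.5] [125.2  86.9] 0.0
[174.  55.] [ 442.3 -221.6] [66.8 68.3] 67.0
t 10.4 p [ 0.4925 -0.3652  0.2306] q7 0.34 w 84.9 F 0.0
turn [-0.001  -0.0013  0.0033] minrows 1 shift [-0.0381  0.0632  0.0408] minrows xy 1.1 z 0.6
245 138
```

View pics/crop4.png

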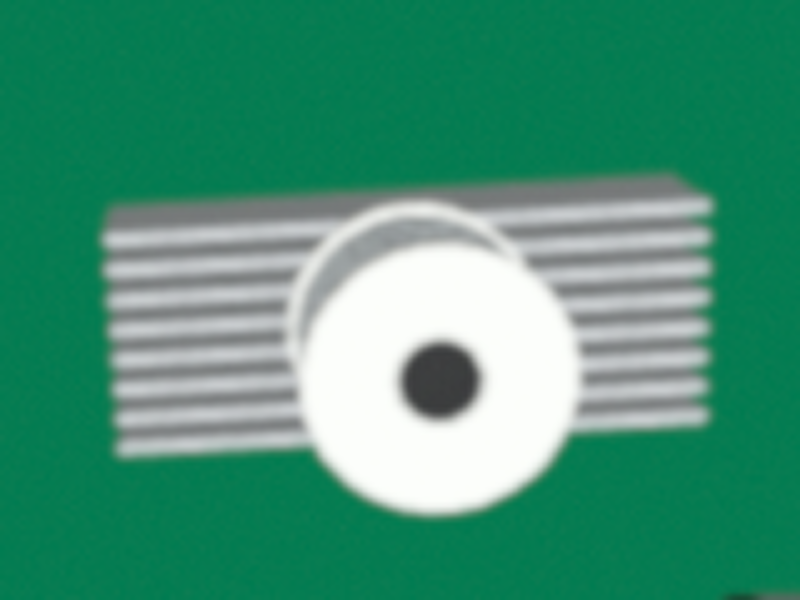

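The crop shows the white reel flange centred at crop (441,379), standing on the finned heat sink with corners (103,230), (713,196), (708,427), (118,458).

```bash
python3 - <<'E'
from h import *
import pickle
c=pickle.load(open('w4.pkl','rb'))
f=lambda u,v,z:back(c,245+(u+.5)/5-.5,138+(v+.5)/5-.5,z)[:2]*1000
print('reel',f(441,379,.068),[np.hypot(*(f(300,379,.068)-f(582,379,.068))),np.hypot(*(f(441,242,.068)-f(441,516,.068)))])
W=np.array([f(*p,.028) for p in[(103,230),(713,196),(708,427),(118,458)]])
E=[W[(i+1)%4]-W[i] for i in range(4)]
print(W.mean(0).round(1),[round(np.hypot(*e),1) for e in E],[round(np.degrees(np.arctan2(e[1],e[0]))%180,1) for e in E])
E
python3 plan.py .525 -.41 .20 -21
```

```text
reel [ 525.36825314 -409.15235268] [np.float64(50.89593515500843), np.float64(51.701261785242025)]
[ 524.2 -410.5] [np.float64(121.4), np.float64(48.3), np.float64(121.6), np.float64(48.2)] [np.float64(160.3), np.float64(70.4), np.float64(160.2), np.float64(70.1)]
t 10.4 p [ 0.4925 -0.3652  0.2306] q7 0.34 w 84.9 F 0.0
turn [-0.001  -0.0014 -0.0412] minrows 1 shift [-0.0402  0.0619  0.0408] minrows xy 1.1 z 0.6
```

move_arm(motion=[[[-0.019, 0.0315, 0], [0, 0, 0], 1], [[-0.018, 0.0315, 0], [0, 0, 0], 1], [[0, 0, 0.04], [0, 0, 0], 1], [[0, 0, 0.05], [0, 0, 0], 1], [[0, 0, 0.05], [0, 0, 0], 1], [[0, 0, 0.04], [0, 0, 0], 1], [[0, 0, 0.02], [0, 0, 0], 1], [[0, 0, 0], [0, 0, 0], 1], [[0, 0, 0], [0, 0, 0], 1]])

```text
clock: 11.3
position: [0.5249, -0.4109, 0.0823]
ee_rot: [0.834, 0.552, 0.0, 0.0]
ft_force: [-0.4, 0.3, 0.9]
grip_width: 0.999
grasp_force: 0.0
```

```bash
python3 plan.py .5254 -.4092 .033 -23
```

```text
t 11.3 p [ 0.5249 -0.4109  0.0823] q7 0.45 w 84.9 F 0.0
turn [0.0014 0.0002 0.0015] minrows 1 shift [ 0.0023 -0.0003  0.0658] minrows xy 0.0 z 1.0
```

move_arm(motion=[[[0.002, 0, 0.022], [0, 0, 0], 1], [[0, 0, 0.022], [0, 0, 0], 1], [[0, 0, 0.022], [0, 0, 0], 1], [[0, 0, 0], [0, 0, 0], 1], [[0, 0, 0], [0, 0, 0], -1], [[0, 0, 0], [0, 0, 0], -1], [[0, 0, 0], [0, 0, 0], -1], [[0, 0, 0], [0, 0, 0], -1], [[0, 0, 0], [0, 0, 0], -1], [[0, 0, 0], [0, 0, 0], -1], [[0, 0, 0], [0, 0, 0], -1]], newtons=45)

```text
clock: 12.4
position: [0.5249, -0.4101, 0.0327]
ee_rot: [0.834, 0.552, 0.0, 0.001]
ft_force: [-0.3, 0.5, 5.7]
grip_width: 0.573
grasp_force: 46.8
```

move_arm(motion=[[[0, 0, -0.015], [0, 0, 0], -1], [[0, 0, -0.03], [0, 0, 0], -1], [[0, 0, -0.04], [0, 0, 0], -1], [[0, 0, -0.04], [0, 0, 0], -1], [[0, 0, -0.02], [0, 0, 0], -1], [[0, 0, 0], [0, 0, 0], -1]])

```text
clock: 13.0
position: [0.5253, -0.4103, 0.1428]
ee_rot: [0.834, 0.552, 0.001, 0.002]
ft_force: [-0.2, -0.7, -2.1]
grip_width: 0.573
grasp_force: 46.9
```

```bash
python3 plan.py .4425 -.2213 .147 -23
```

```text
t 13.0 p [ 0.5253 -0.4103  0.1428] q7 0.43 w 48.7 F 46.9
turn [0.0046 0.0004 0.0003] minrows 1 shift [ 0.1888 -0.2002 -0.0056] minrows xy 4.1 z 0.1
```

move_arm(motion=[[[0.015, -0.016, 0], [0, 0, 0], -1], [[0.025, -0.027, 0], [0, 0, 0], -1], [[0.03, -0.032, 0], [0, 0, 0], -1], [[0.03, -0.032, 0], [0, 0, 0], -1], [[0.03, -0.032, 0], [0, 0, 0], -1], [[0.03, -0.032, 0], [0, 0, 0], -1], [[0.019, -0.021, 0], [0, 0, 0], -1], [[0.009, -0.008, 0], [0, 0, 0], -1], [[0, 0, 0], [0, 0, 0], -1], [[0, 0, 0], [0, 0, 0], -1]])

```text
clock: 14.0
position: [0.4416, -0.2219, 0.1403]
ee_rot: [0.834, 0.552, -0.0, 0.0]
ft_force: [0.3, 0.4, -1.7]
grip_width: 0.573
grasp_force: 47.1
```

```bash
python3 trays.py w5; python3 plan.py .4422 -.2223 .0102 -23
```

```text
[280. 184.] [ 445.1 -213.5] [52.1 67.6] 67.0
[512.  44.] [ 646.8 -183.2] [42.1 56.2] 67.0
t 14.05 p [ 0.4416 -0.2223  0.1403] q7 0.05 w 48.9 F 47.1
turn [ 0.      0.0008 -0.0009] minrows 1 shift [0.0002 0.0007 0.1735] minrows xy 0.0 z 2.6
```

move_arm(motion=[[[0, 0, 0.025], [0, 0, 0], -1], [[0, 0, 0.04], [0, 0, 0], -1], [[0, 0, 0.04], [0, 0, 0], -1], [[0, 0, 0.03], [0, 0, 0], -1], [[0, 0, 0.02], [0, 0, 0], -1], [[0, 0, 0.01], [0, 0, 0], -1], [[0, 0, 0.007], [0, 0, 0], -1], [[0, 0, 0], [0, 0, 0], -1], [[0, 0, 0], [0, 0, 0], -1]])

```text
clock: 14.95
position: [0.442, -0.2216, 0.0121]
ee_rot: [0.834, 0.552, 0.0, 0.0]
ft_force: [-0.5, 0.2, -1.4]
grip_width: 0.579
grasp_force: 47.1
```

move_arm(motion=[[[0, 0, 0], [0, 0, 0], 0.3], [[0, 0, 0], [0, 0, 0], 0.6], [[0, 0, 0], [0, 0, 0], 1], [[0, 0, 0], [0, 0, 0], 1], [[0, 0, -0.02], [0, 0, 0], 1], [[0, 0, -0.04], [0, 0, 0], 1], [[0, 0, -0.06], [0, 0, 0], 1], [[0, 0, -0.06], [0, 0, 0], 1], [[0, 0, -0.06], [0, 0, 0], 1], [[0, 0, 0], [0, 0, 0], 1]])

```text
clock: 15.95
position: [0.4441, -0.2225, 0.1973]
ee_rot: [0.834, 0.552, 0.004, 0.003]
ft_force: [0.4, -0.3, -0.8]
grip_width: 1.002
grasp_force: 0.0
```

```bash
python3 trays.py w6; python3 plan.py .5242 -.4105 .25 70.3;python3 - <<'E'
from h import *
import pickle
c=pickle.load(open('w6.pkl','rb'));u,v=proj(c,[.4425,-.2213,.03]).astype(int);print(u,v)
im=c['pixels'];u0=max(0,u-60);v0=max(0,v-60)
cv2.imwrite('pics/crop6.png',cv2.resize(im[v0:v0+120,u0:u0+120],None,fx=4,fy=4,interpolation=2)[:,:,::-1])
E
```

```text
[275. 169.] [ 444.4 -216.1] [56.1 67.5] 65.7
[472.  40.] [ 650.2 -178.7] [53.4 57.1] 67.1
alt turn -2.0729361770989625
t 16.0 p [ 0.443  -0.2218  0.1944] q7 0.01 w 84.7 F 0.0
turn [ 0.0035 -0.0073  1.9271] minrows 11 shift [ 0.1867  0.2005 -0.0742] minrows xy 4.1 z 1.1
275 182
```

View pics/crop6.png

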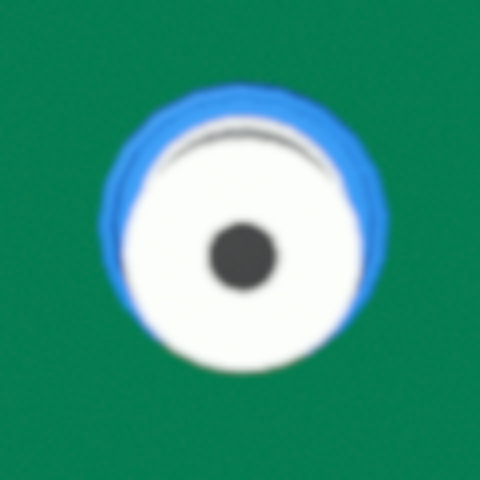

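The reel stands upright in its round tray, with the hub at crop px (243,257). Now the heat sink.

move_arm(motion=[[[0, 0, 0], [0, 0, 0.175], 1], [[0, 0, -0.01], [0, 0, 0.175], 1], [[0, 0, -0.01], [0, 0, 0.175], 1], [[0, 0, 0], [0, 0, 0.175], 1], [[0, 0, 0], [0, 0, 0.175], 1], [[0, 0, 0], [0, 0, 0.175], 1], [[0, 0, 0], [0, 0, 0.175], 1], [[0, 0, 0], [0, 0, 0.175], 1], [[0, 0, 0], [0, 0, 0.175], 1], [[0, 0, 0], [0, 0, 0.175], 1], [[0, 0, 0], [0, 0, 0.177], 1]])

```text
clock: 17.1
position: [0.4409, -0.221, 0.2054]
ee_rot: [0.985, -0.174, -0.001, -0.0]
ft_force: [0.2, 0.0, 0.6]
grip_width: 0.998
grasp_force: 0.0
```

```bash
python3 plan.py .5242 -.4105 .09 70.3;python3 - <<'E'
from h import *
import pickle
c=pickle.load(open('w6.pkl','rb'));u,v=proj(c,[.4425,-.2213,.03]).astype(int)
print(back(c,u-60+(243.5)/4-.5,v-60+257.5/4-.5,.044))
E
```

```text
t 17.1 p [ 0.4409 -0.221   0.2054] q7 -1.51 w 84.8 F 0.0
turn [ 0.0003  0.0022 -0.0073] minrows 1 shift [0.1897 0.2004 0.1539] minrows xy 4.1 z 2.3
[ 0.44221065 -0.22083219  0.044     ]
```

move_arm(motion=[[[0.025, 0.027, 0], [0, 0, 0], 1], [[0.035, 0.037, 0], [0, 0, 0], 1], [[0.04, 0.042, 0], [0, 0, 0], 1], [[0.04, 0.042, 0], [0, 0, 0], 1], [[0.033, 0.035, 0], [0, 0, 0], 1], [[0.017, 0.017, 0.02], [0, 0, -0.007], 1], [[0, 0, 0.05], [0, 0, 0], 1], [[0, 0, 0.05], [0, 0, 0], 1], [[0, 0, 0.034], [0, 0, 0], 1], [[0, 0, 0], [0, 0, 0], 1], [[0, 0, 0], [0, 0, 0], 1]])

```text
clock: 18.2
position: [0.5247, -0.4106, 0.0909]
ee_rot: [0.986, -0.169, -0.001, -0.0]
ft_force: [0.2, 0.9, 0.7]
grip_width: 0.998
grasp_force: 0.0
```

```bash
python3 trays.py w7; python3 plan.py .5242 -.4105 .006 70.3
```

```text
t 18.25 p [ 0.5253 -0.411   0.0921] q7 -1.02 w 85.3 F 0.0
turn [ 0.0007 -0.0011  0.0068] minrows 1 shift [-0.0016 -0.0002  0.1148] minrows xy 0.0 z 1.7
```

View pics/w7.png

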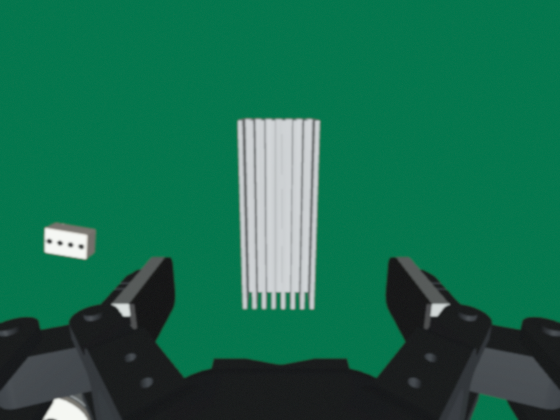

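The heat sink, px (238..320, 119..309), is centred between the fingers and aligned with them. I'll grip it now.

move_arm(motion=[[[-0.001, 0, 0.03], [0, 0, 0.006], 1], [[0, 0, 0.045], [0, 0, 0], 1], [[0, 0, 0.03], [0, 0, 0], 1], [[0, 0, 0.01], [0, 0, 0], 1], [[0, 0, 0], [0, 0, 0], 1], [[0, 0, 0], [0, 0, 0], -1], [[0, 0, 0], [0, 0, 0], -1], [[0, 0, 0], [0, 0, 0], -1], [[0, 0, 0], [0, 0, 0], -1], [[0, 0, 0], [0, 0, 0], -1], [[0, 0, 0], [0, 0, 0], -1], [[0, 0, 0], [0, 0, 0], -1]], newtons=60)

```text
clock: 19.45
position: [0.5252, -0.4108, 0.0064]
ee_rot: [0.985, -0.171, 0.001, 0.0]
ft_force: [-1.3, 0.7, 6.5]
grip_width: 0.526
grasp_force: 63.2
```

move_arm(motion=[[[0, 0, -0.01], [0, 0, 0], -1], [[0, 0, -0.03], [0, 0, 0], -1], [[0, 0, -0.04], [0, 0, 0], -1], [[0, 0, -0.05], [0, 0, 0], -1], [[0, 0, -0.05], [0, 0, 0], -1], [[0, 0, -0.02], [0, 0, 0], -1], [[0, 0, 0], [0, 0, 0], -1]])

```text
clock: 20.15
position: [0.5251, -0.411, 0.157]
ee_rot: [0.985, -0.171, 0.002, 0.001]
ft_force: [0.2, -0.6, -3.2]
grip_width: 0.523
grasp_force: 62.2
```

```bash
python3 plan.py .6475 .1711 .155 70.4
```

```text
t 20.15 p [ 0.5251 -0.411   0.157 ] q7 -1.05 w 44.4 F 62.2
turn [ 0.0007 -0.0047 -0.0013] minrows 1 shift [-0.1066 -0.7859  0.0027] minrows xy 11.9 z 0.0
```

move_arm(motion=[[[-0.002, -0.015, 0], [0, 0, 0], -1], [[-0.004, -0.03, 0], [0, 0, 0], -1], [[-0.006, -0.04, 0], [0, 0, 0], -1], [[-0.006, -0.045, 0], [0, 0, 0], -1], [[-0.006, -0.045, 0], [0, 0, 0], -1], [[-0.006, -0.045, 0], [0, 0, 0], -1], [[-0.006, -0.045, 0], [0, 0, 0], -1], [[-0.006, -0.045, 0], [0, 0, 0], -1], [[-0.006, -0.045, 0], [0, 0, 0], -1], [[-0.006, -0.045, 0], [0, 0, 0], -1], [[-0.006, -0.045, 0], [0, 0, 0], -1], [[-0.006, -0.045, 0], [0, 0, 0], -1]])

```text
clock: 21.35
position: [0.6001, -0.0448, 0.1524]
ee_rot: [0.985, -0.17, -0.002, 0.0]
ft_force: [1.4, -0.5, -2.7]
grip_width: 0.523
grasp_force: 62.0
```

move_arm(motion=[[[-0.006, -0.045, 0], [0, 0, 0], -1], [[-0.006, -0.045, 0], [0, 0, 0], -1], [[-0.006, -0.045, 0], [0, 0, 0], -1], [[-0.006, -0.045, 0], [0, 0, 0], -1], [[-0.006, -0.04, 0], [0, 0, 0], -1], [[-0.006, -0.03, 0], [0, 0, 0], -1], [[-0.003, -0.02, 0], [0, 0, 0], -1], [[0, 0, 0], [0, 0, 0], -1], [[0, 0, 0], [0, 0, 0], -1]])

```text
clock: 22.25
position: [0.6414, 0.1522, 0.1537]
ee_rot: [0.985, -0.171, -0.001, 0.001]
ft_force: [-0.2, -1.1, -2.8]
grip_width: 0.526
grasp_force: 62.0
```

```bash
python3 trays.py w8; python3 plan.py .6475 .1711 .012 70.4
```

```text
[506. 310.] [464.8 -13.1] [94.5 42.7] 35.8
[253. 116.] [703.7 151.1] [64.4 16.9] 70.9
t 22.3 p [0.6416 0.1513 0.1542] q7 -2.0 w 44.4 F 62.0
turn [ 0.0018  0.0006 -0.0033] minrows 1 shift [-0.0014 -0.0275  0.1896] minrows xy 0.4 z 2.8
```

View pics/w8.png

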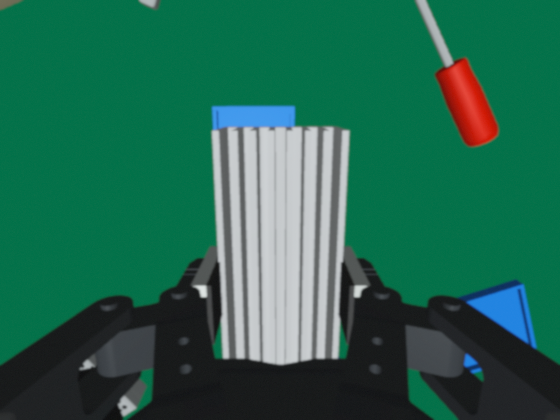

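Run:
```python
from h import *
import pickle
c=pickle.load(open('w8.pkl','rb'));o=manip.get_obs()
R=Rn.from_quat(o['ee_rot']).as_matrix()
for n,u,v,z in[('sink far L',214,128,.1758),('sink far R',349,128,.1758),('trayL',212,107,.01),('trayR',295,106,.01)]:
    X=back(c,u,v,z);print(n,X.round(4),'tool',(R.T@(X-o['position'])).round(4))
```

```text
sink far L [0.7048 0.152  0.1758] tool [ 0.0592 -0.022  -0.0217]
sink far R [0.6895 0.1095 0.1758] tool [ 0.0593  0.0232 -0.0216]
trayL [0.7214 0.1787 0.01  ] tool [ 0.066  -0.053   0.1441]
trayR [0.7003 0.1174 0.01  ] tool [0.0668 0.0119 0.1442]
```

The held sink is level and its centre is within 1 mm of the TCP. The wrist view puts the tray 2 mm back and 21 mm along −y, which agrees with the top view.

move_arm(motion=[[[-0.001, -0.014, 0], [0, 0, 0], -1], [[-0.001, -0.014, 0], [0, 0, 0], -1], [[0, 0, 0.03], [0, 0, 0], -1], [[0, 0, 0.045], [0, 0, 0], -1], [[0, 0, 0.04], [0, 0, 0], -1], [[0, 0, 0.03], [0, 0, 0], -1], [[0, 0, 0.02], [0, 0, 0], -1], [[0, 0, 0], [0, 0, 0], -1], [[0, 0, 0], [0, 0, 0], -1]])

```text
clock: 23.2
position: [0.6482, 0.1736, 0.0319]
ee_rot: [0.985, -0.171, 0.0, -0.0]
ft_force: [-1.0, -0.2, -2.3]
grip_width: 0.523
grasp_force: 62.0
```

```bash
python3 plan.py .647 .171 .012 70.5
```

```text
t 23.2 p [0.6482 0.1736 0.0319] q7 -1.98 w 44.5 F 62.0
turn [-0.0008 -0.001  -0.0034] minrows 1 shift [-0.0004  0.0038  0.0265] minrows xy 0.1 z 0.4
```

move_arm(motion=[[[-0.001, 0.003, 0.01], [0, 0, 0], -1], [[0, 0, 0.01], [0, 0, 0], -1], [[0, 0, 0.006], [0, 0, 0], -1], [[0, 0, 0], [0, 0, 0], -1], [[0, 0, 0], [0, 0, 0], -1]])

```text
clock: 23.7
position: [0.6462, 0.1714, 0.0116]
ee_rot: [0.985, -0.171, -0.0, -0.0]
ft_force: [0.2, 0.5, -2.4]
grip_width: 0.524
grasp_force: 62.0
```

move_arm(motion=[[[0, 0, 0], [0, 0, 0], 0.2], [[0, 0, 0], [0, 0, 0], 0.5], [[0, 0, 0], [0, 0, 0], 1], [[0, 0, 0], [0, 0, 0], 1], [[0, 0, -0.02], [0, 0, 0], 1], [[0, 0, -0.04], [0, 0, 0], 1], [[0, 0, -0.06], [0, 0, 0], 1], [[0, 0, -0.06], [0, 0, 0], 1], [[0, 0, -0.06], [0, 0, 0], 1], [[0, 0, 0], [0, 0, 0], 1]])

```text
clock: 24.7
position: [0.6493, 0.1714, 0.2001]
ee_rot: [0.985, -0.171, 0.005, -0.003]
ft_force: [1.4, -0.4, -0.2]
grip_width: 0.999
grasp_force: 0.0
```

```bash
python3 trays.py w9; python3 plan.py .5205 .389 .20 82.5;python3 plan.py .5205 .389 .20 -7.5;python3 - <<'E'
from h import *
import pickle
c=pickle.load(open('w9.pkl','rb'));u,v=proj(c,[.6475,.171,.03]).astype(int);print(u,v)
im=c['pixels'];u0=max(0,u-100);v0=max(0,v-100)
cv2.imwrite('pics/crop9.png',cv2.resize(im[v0:v0+200,u0:u0+200],None,fx=3,fy=3,interpolation=2)[:,:,::-1])
E
```

```text
[330. 351.] [436.8 189.7] [98.6 87.1] 23.2
[492. 295.] [452.2  12.1] [78.1 74.8] 0.3
[282. 171.] [646.3 171.4] [ 64.8 138.8] 70.4
t 24.75 p [0.6479 0.1714 0.1964] q7 -2.04 w 84.9 F 0.0
turn [-0.0052 -0.0073 -0.2707] minrows 2 shift [-0.2063 -0.2655 -0.0048] minrows xy 5.0 z 0.1
t 24.75 p [0.6479 0.1714 0.1964] q7 -2.04 w 84.9 F 0.0
turn [-9.6000e-03 -1.6000e-03  1.7293e+00] minrows 10 shift [-0.2655  0.2063 -0.0048] minrows xy 5.0 z 0.1
281 186
```

View pics/crop9.png

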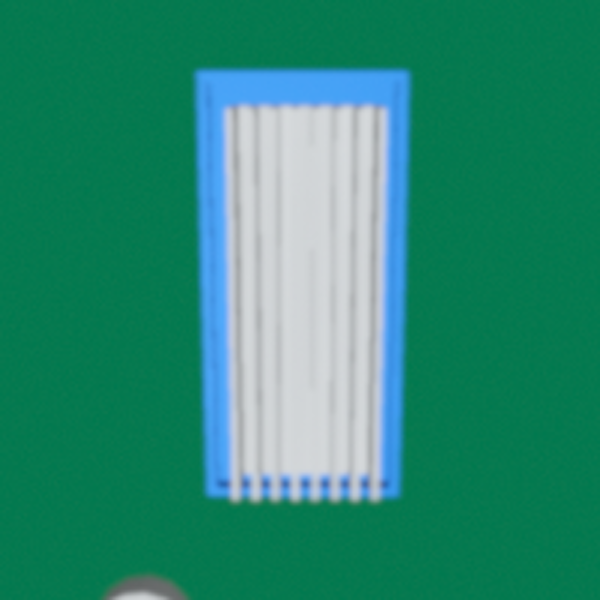

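The heat sink is seated in the long tray, with blue floor visible on both sides and at the far end (crop y 105..500). Now the fan.

move_arm(motion=[[[0, 0, 0], [0, 0, -0.135], 1], [[0, 0, 0], [0, 0, -0.135], 1], [[-0.015, -0.02, 0], [0, 0, 0], 1], [[-0.03, -0.039, 0], [0, 0, 0], 1], [[-0.035, -0.045, 0], [0, 0, 0], 1], [[-0.035, -0.045, 0], [0, 0, 0], 1], [[-0.035, -0.045, 0], [0, 0, 0], 1], [[-0.03, -0.039, 0], [0, 0, 0], 1], [[-0.018, -0.022, 0], [0, 0, 0], 1], [[-0.008, -0.01, 0], [0, 0, 0], 1], [[0, 0, 0], [0, 0, 0], 1], [[0, 0, 0], [0, 0, 0], 1]])

```text
clock: 25.95
position: [0.5199, 0.3869, 0.1915]
ee_rot: [0.998, -0.066, 0.0, 0.0]
ft_force: [0.0, -0.6, 0.3]
grip_width: 1.0
grasp_force: 0.0
```

```bash
python3 trays.py w10; python3 plan.py .521 .389 .10 82.5;python3 - <<'E'
from h import *
import pickle
c=pickle.load(open('w10.pkl','rb'));u,v=proj(c,[.521,.389,.03]).astype(int)
im=c['pixels'];u0=max(0,u-70);v0=max(0,v-70);print(u0,v0)
cv2.imwrite('pics/crop10.png',cv2.resize(im[v0:v0+140,u0:u0+140],None,fx=4,fy=4,interpolation=2)[:,:,::-1])
c=pickle.load(open('w9.pkl','rb'))
W=np.array([back(c,181+(x+.5)/3-.5,86+(y+.5)/3-.5,.032) for x,y in[(225,105),(388,105),(380,500),(232,500)]]);print(W.mean(0),np.linalg.norm(W[0]-W[3]))
E
```

```text
[ 67. 406.] [298.3 660.9] [49.  23.8] 89.7
[492. 238.] [432.3 188.6] [106.3  85.9] 23.0
[ 61. 190.] [520.1 589.5] [ 79.1 246.7] 89.9
[481.  56.] [609.9 185.9] [67.7 62.4] 70.4
t 26.0 p [0.5201 0.3867 0.1916] q7 -2.25 w 85.1 F 0.0
turn [ 0.0008 -0.0007 -0.0034] minrows 1 shift [ 0.0008 -0.0032  0.1221] minrows xy 0.0 z 1.8
206 114
[0.64491844 0.17064463 0.032     ] 0.1212989833378025
```

View pics/crop10.png

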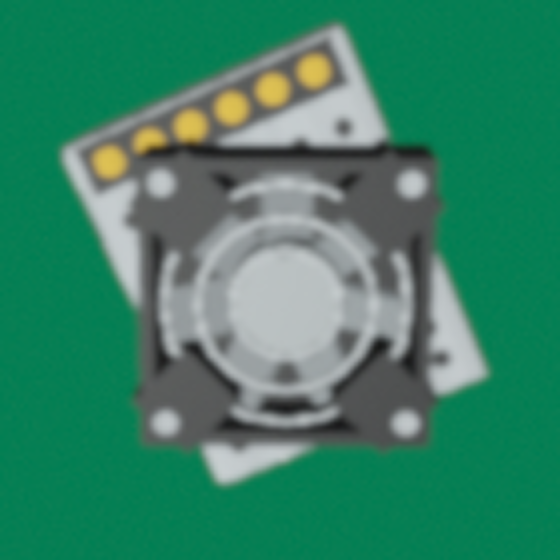

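The fan top is clear and nearly square to the tool, with screws at crop (161,184), (412,184), (405,424) and (166,423). The power supply is below it, turned.

```bash
python3 - <<'E'
from h import *
import pickle
c=pickle.load(open('w10.pkl','rb'))
for z,P in [(.053,[(161,184),(412,184),(405,424),(166,423)]),(.028,[(62,150),(343,25),(489,375),(222,486)])]:
    W=np.array([back(c,206+(u+.5)/4-.5,114+(v+.5)/4-.5,z)[:2] for u,v in P])*1000
    E=[W[(i+1)%4]-W[i] for i in range(4)]
    print(W.mean(0).round(1),[round(np.hypot(*e),1) for e in E],[round(np.degrees(np.arctan2(e[1],e[0]))%180,1) for e in E])
E
python3 plan.py .521 .389 .0305 82.5
```

```text
[520.9 388.1] [np.float64(50.1), np.float64(50.2), np.float64(49.9), np.float64(50.0)] [np.float64(82.3), np.float64(171.9), np.float64(82.1), np.float64(172.1)]
[524.6 389.1] [np.float64(65.9), np.float64(83.8), np.float64(66.0), np.float64(84.0)] [np.float64(105.9), np.float64(16.0), np.float64(106.0), np.float64(15.8)]
t 26.0 p [0.5201 0.3867 0.1916] q7 -2.25 w 85.1 F 0.0
turn [ 0.0008 -0.0007 -0.0034] minrows 1 shift [ 0.0008 -0.0032  0.2148] minrows xy 0.0 z 3.2
```

move_arm(motion=[[[0.001, -0.002, 0.03], [0, 0, -0.003], 1], [[0, 0, 0.05], [0, 0, 0], 1], [[0, 0, 0.06], [0, 0, 0], 1], [[0, 0, 0.04], [0, 0, 0], 1], [[0, 0, 0.02], [0, 0, 0], 1], [[0, 0, 0], [0, 0, 0], 1], [[0, 0, 0], [0, 0, 0], 1]])

```text
clock: 26.7
position: [0.5212, 0.3899, 0.0431]
ee_rot: [0.998, -0.065, 0.001, -0.001]
ft_force: [0.2, 0.1, 0.4]
grip_width: 1.002
grasp_force: 0.0
```

```bash
python3 plan.py .521 .388 .0305 82.3
```

```text
t 26.7 p [0.5212 0.3899 0.0431] q7 -2.2 w 85.2 F 0.0
turn [-0.0015 -0.0019  0.006 ] minrows 1 shift [0.0001 0.0025 0.0168] minrows xy 0.0 z 0.3
```

move_arm(motion=[[[0, 0.0025, 0.009], [0, 0, 0.004], 1], [[0, 0, 0.0075], [0, 0, 0], 1], [[0, 0, 0], [0, 0, 0], 1], [[0, 0, 0], [0, 0, 0], -1], [[0, 0, 0], [0, 0, 0], -1], [[0, 0, 0], [0, 0, 0], -1], [[0, 0, 0], [0, 0, 0], -1], [[0, 0, 0], [0, 0, 0], -1], [[0, 0, 0], [0, 0, 0], -1], [[0, 0, 0], [0, 0, 0], -1]], newtons=40)

```text
clock: 27.7
position: [0.5199, 0.3884, 0.0297]
ee_rot: [0.998, -0.066, 0.0, -0.0]
ft_force: [-1.1, 0.0, 5.0]
grip_width: 0.692
grasp_force: 44.4
```

move_arm(motion=[[[0, 0, -0.01], [0, 0, 0], -1], [[0, 0, -0.025], [0, 0, 0], -1], [[0, 0, -0.04], [0, 0, 0], -1], [[0, 0, -0.05], [0, 0, 0], -1], [[0, 0, -0.03], [0, 0, 0], -1], [[0, 0, -0.01], [0, 0, 0], -1], [[0, 0, 0], [0, 0, 0], -1]])

```text
clock: 28.4
position: [0.5198, 0.3884, 0.1535]
ee_rot: [0.998, -0.066, 0.0, -0.001]
ft_force: [-0.2, -0.2, -1.0]
grip_width: 0.692
grasp_force: 43.8
```

```bash
python3 plan.py .448 .014 .15 90
```

```text
t 28.4 p [0.5198 0.3884 0.1535] q7 -2.24 w 58.9 F 43.8
turn [-0.0014 -0.0008 -0.1677] minrows 1 shift [-0.0957  0.4992  0.0047] minrows xy 7.6 z 0.1
```

move_arm(motion=[[[0, 0, 0], [0, 0, -0.084], -1], [[0, 0, 0], [0, 0, -0.084], -1], [[-0.004, 0.02, 0], [0, 0, 0], -1], [[-0.007, 0.035, 0], [0, 0, 0], -1], [[-0.009, 0.045, 0], [0, 0, 0], -1], [[-0.009, 0.05, 0], [0, 0, 0], -1], [[-0.009, 0.05, 0], [0, 0, 0], -1], [[-0.009, 0.05, 0], [0, 0, 0], -1], [[-0.009, 0.05, 0], [0, 0, 0], -1], [[-0.009, 0.05, 0], [0, 0, 0], -1], [[-0.009, 0.05, 0], [0, 0, 0], -1], [[-0.009, 0.045, 0], [0, 0, 0], -1]])

```text
clock: 29.6
position: [0.4559, 0.0526, 0.1513]
ee_rot: [1.0, -0.0, -0.001, 0.0]
ft_force: [0.3, -1.4, -0.6]
grip_width: 0.695
grasp_force: 43.7
```

move_arm(motion=[[[-0.007, 0.03, 0], [0, 0, 0], -1], [[-0.004, 0.02, 0], [0, 0, 0], -1], [[0, 0, 0], [0, 0, 0], -1], [[0, 0, 0], [0, 0, 0], -1]])

```text
clock: 30.0
position: [0.4491, 0.0178, 0.1525]
ee_rot: [1.0, 0.0, -0.0, -0.0]
ft_force: [1.2, -0.4, -0.6]
grip_width: 0.696
grasp_force: 43.7
```

```bash
python3 trays.py w11; python3 plan.py .448 .0139 .0065 90
python3 - <<'E'
from h import *
import pickle
c=pickle.load(open('w11.pkl','rb'))
o=manip.get_obs();R=Rn.from_quat(o['ee_rot']).as_matrix();z=o['position'][2]-.0297+.053
g=cv2.cvtColor(c['pixels'],cv2.COLOR_RGB2HSV)
for s in(-1,1): 
    print([proj(c,o['position']+R@np.array([.03*t,.03*s,.0297-.053])).round(1).tolist() for t in(-1,1)])
E
```

```text
[539. 199.] [ 438.7 -199.5] [68.3 32.9] 11.7
[283. 168.] [466.2  14.2] [41.2 78.6] 0.0
[ 78. 206.] [432.  185.8] [102.7  88.6] 22.9
[53. 10.] [580.3 185.4] [19.2 65.1] 0.0
t 30.05 p [0.4492 0.0182 0.1526] q7 -1.72 w 58.9 F 43.7
turn [0.0003 0.0005 0.0022] minrows 1 shift [-0.0016  0.0057  0.1948] minrows xy 0.1 z 2.9
[[201.7, 357.6], [191.5, 213.1]]
[[352.6, 357.4], [361.5, 212.8]]
```

View pics/w11.png

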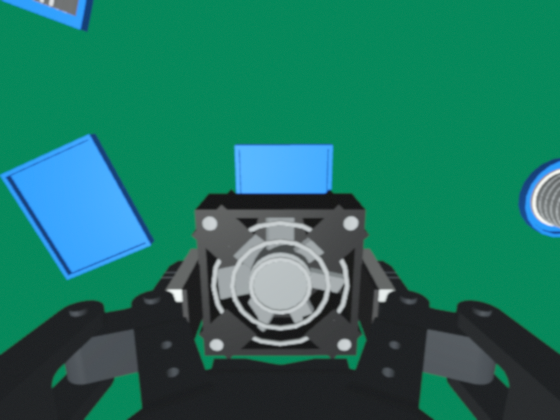

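The fan is held level, with its far top edge at v≈209 (predicted 213, so it sits about 1.5 mm forward). The tray lies ahead at (283,168).

move_arm(motion=[[[-0.003, 0.005, 0], [0, 0, 0], -1], [[0, 0, 0.03], [0, 0, 0], -1], [[0, 0, 0.045], [0, 0, 0], -1], [[0, 0, 0.045], [0, 0, 0], -1], [[0, 0, 0.03], [0, 0, 0], -1], [[0, 0, 0.02], [0, 0, 0], -1], [[0, 0, 0], [0, 0, 0], -1], [[0, 0, 0], [0, 0, 0], -1]])

```text
clock: 30.85
position: [0.4471, 0.0134, 0.0257]
ee_rot: [1.0, 0.0, -0.0, 0.0]
ft_force: [-0.6, -0.3, -0.5]
grip_width: 0.685
grasp_force: 43.7
```

```bash
python3 plan.py .4468 .0142 .0072 90
```

```text
t 30.85 p [0.4471 0.0134 0.0257] q7 -1.52 w 58.2 F 43.7
turn [0.0006 0.0004 0.0009] minrows 1 shift [-0.0003 -0.0011  0.0246] minrows xy 0.0 z 0.4
```

move_arm(motion=[[[0, -0.001, 0.01], [0, 0, 0], -1], [[0, 0, 0.009], [0, 0, 0], -1], [[0, 0, 0.005], [0, 0, 0], -1], [[0, 0, 0], [0, 0, 0], -1], [[0, 0, 0], [0, 0, 0], -1]])

```text
clock: 31.35
position: [0.447, 0.0138, 0.0075]
ee_rot: [1.0, -0.0, -0.0, 0.0]
ft_force: [0.6, -0.4, -1.4]
grip_width: 0.695
grasp_force: 43.7
```

move_arm(motion=[[[0, 0, 0], [0, 0, 0], 0.5], [[0, 0, 0], [0, 0, 0], 0.7], [[0, 0, 0], [0, 0, 0], 1], [[0, 0, 0], [0, 0, 0], 1], [[0, 0, -0.02], [0, 0, 0], 1], [[0, 0, -0.04], [0, 0, 0], 1], [[0, 0, -0.06], [0, 0, 0], 1], [[0, 0, -0.06], [0, 0, 0], 1], [[0, 0, -0.06], [0, 0, 0], 1], [[0, 0, 0], [0, 0, 0], 1]])

```text
clock: 32.35
position: [0.4498, 0.0143, 0.1928]
ee_rot: [1.0, -0.0, 0.004, -0.002]
ft_force: [0.0, 0.1, -0.9]
grip_width: 1.001
grasp_force: 0.0
```

```bash
python3 trays.py w12; python3 plan.py .5246 .3892 .18 106
python3 - <<'E'
import cv2
im=cv2.imread('pics/w12.png'); cv2.imwrite('pics/crop12.png',cv2.resize(im[110:260,200:360],None,fx=4,fy=4,interpolation=2))
E
```

```text
[517. 184.] [ 444.7 -210.9] [54.9 67.6] 75.4
[280. 183.] [447.5  14.1] [78.6 79.1] 0.0
[ 99. 198.] [431.8 185.9] [102.8  88. ] 22.9
[80. 21.] [597.3 187. ] [68.4 35.9] 71.2
t 32.4 p [0.4485 0.0144 0.1901] q7 -1.75 w 85.2 F 0.0
turn [-0.0031 -0.0069 -0.3552] minrows 2 shift [ 0.2353 -0.4525  0.0134] minrows xy 7.6 z 0.2
```

View pics/crop12.png

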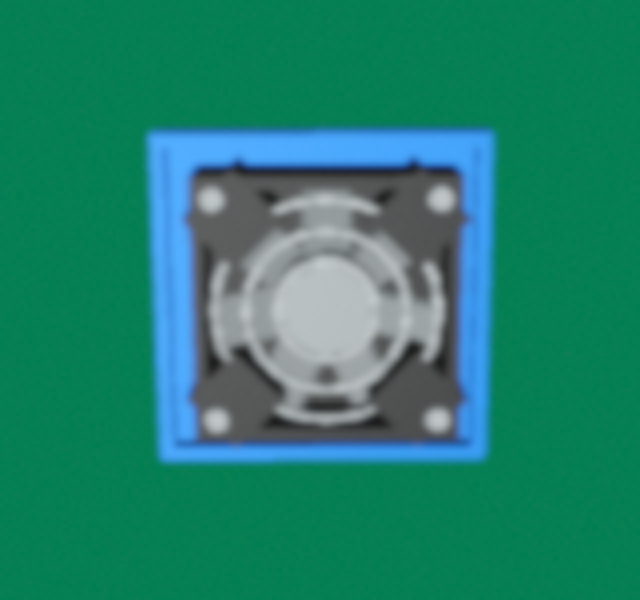

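The fan is flat in the larger square tray, centred with a blue margin on all sides. The power supply is last.

move_arm(motion=[[[0, 0, 0], [0, 0, -0.178], 1], [[0, 0, 0], [0, 0, -0.177], 1], [[0.012, -0.022, 0], [0, 0, 0], 1], [[0.023, -0.044, 0], [0, 0, 0], 1], [[0.027, -0.052, 0], [0, 0, 0], 1], [[0.027, -0.052, 0], [0, 0, 0], 1], [[0.027, -0.052, 0], [0, 0, 0], 1], [[0.027, -0.052, 0], [0, 0, 0], 1], [[0.027, -0.052, 0], [0, 0, 0], 1], [[0.027, -0.052, 0], [0, 0, 0], 1], [[0.023, -0.044, 0], [0, 0, 0], 1], [[0.01, -0.022, 0], [0, 0, 0], 1]])

```text
clock: 33.6
position: [0.5194, 0.3863, 0.1848]
ee_rot: [0.99, 0.14, -0.001, 0.0]
ft_force: [-0.1, -0.2, -0.1]
grip_width: 1.001
grasp_force: 0.0
```

move_arm(motion=[[[0.005, -0.008, 0.01], [0, 0, 0], 1], [[0, 0, 0], [0, 0, 0], 1], [[0, 0, 0], [0, 0, 0], 1]])

```text
clock: 33.9
position: [0.523, 0.3868, 0.179]
ee_rot: [0.99, 0.138, -0.001, 0.001]
ft_force: [0.3, -0.7, 1.0]
grip_width: 1.003
grasp_force: 0.0
```

```bash
python3 trays.py w13; python3 plan.py .5246 .3892 .0015 106
python3 - <<'E'
from h import *
import pickle
c=pickle.load(open('w13.pkl','rb'))
hsv=cv2.cvtColor(c['pixels'],cv2.COLOR_RGB2HSV)
m=cv2.bitwise_not(cv2.inRange(hsv,(65,120,40),(90,255,255)))
u,v=proj(c,[.5246,.3892,.028]);print(u,v)
n,l,st,ce=cv2.connectedComponentsWithStats(m); i=l[int(v),int(u)];print(st[i])
k=max(cv2.findContours((l==i).astype(np.uint8),0,1)[0],key=len)
W=np.array([back(c,a,b,.028)[:2] for a,b in k[:,0]],np.float32)*1000;print(cv2.minAreaRect(W))
E
```

```text
[467. 287.] [464.4 184.4] [51.8 53.5] 23.1
[517. 132.] [628.6 179.7] [ 68.8 102.1] 70.4
[ 51. 149.] [468.5 586.3] [ 71.8 321.2] 90.0
t 33.95 p [0.5233 0.3868 0.1797] q7 -1.83 w 84.9 F 0.0
turn [ 0.0006  0.0006 -0.0036] minrows 1 shift [ 0.0026 -0.0026  0.2376] minrows xy 0.1 z 3.6
276.7057280783356 184.71071280446006
[ 235  132   83  101 7950]
((525.1766357421875, 389.73516845703125), (86.51390838623047, 67.83323669433594), 16.06899642944336)
```

move_arm(motion=[[[0.003, -0.003, 0.03], [0, 0, -0.003], 1], [[0, 0, 0.05], [0, 0, 0], 1], [[0, 0, 0.055], [0, 0, 0], 1], [[0, 0, 0.05], [0, 0, 0], 1], [[0, 0, 0.02], [0, 0, 0], 1], [[0, 0, 0], [0, 0, 0], 1], [[0, 0, 0], [0, 0, 0], 1]])

```text
clock: 34.65
position: [0.5257, 0.3913, 0.0281]
ee_rot: [0.99, 0.14, 0.001, -0.001]
ft_force: [-0.4, -0.3, 0.4]
grip_width: 0.997
grasp_force: 0.0
```

```bash
python3 plan.py .525 .3894 .003 106
```

```text
t 34.65 p [0.5257 0.3913 0.0281] q7 -1.77 w 84.7 F 0.0
turn [-0.0011 -0.0026  0.0015] minrows 1 shift [-0.0015  0.0022  0.0335] minrows xy 0.0 z 0.5
```

move_arm(motion=[[[-0.001, 0.002, 0.015], [0, 0, 0], 1], [[0, 0, 0.012], [0, 0, 0], 1], [[0, 0, 0.006], [0, 0, 0], 1], [[0, 0, 0], [0, 0, 0], 1], [[0, 0, 0], [0, 0, 0], -1], [[0, 0, 0], [0, 0, 0], -1], [[0, 0, 0], [0, 0, 0], -1], [[0, 0, 0], [0, 0, 0], -1], [[0, 0, 0], [0, 0, 0], -1], [[0, 0, 0], [0, 0, 0], -1], [[0, 0, 0], [0, 0, 0], -1]], newtons=70)

```text
clock: 35.75
position: [0.5248, 0.3898, 0.0022]
ee_rot: [0.99, 0.14, 0.001, -0.0]
ft_force: [-0.8, -1.2, 4.7]
grip_width: 0.757
grasp_force: 79.5
```

move_arm(motion=[[[0, 0, -0.01], [0, 0, 0], -1], [[0, 0, -0.025], [0, 0, 0], -1], [[0, 0, -0.04], [0, 0, 0], -1], [[0, 0, -0.05], [0, 0, 0], -1], [[0, 0, -0.03], [0, 0, 0], -1], [[0, 0, -0.015], [0, 0, 0], -1], [[0, 0, 0], [0, 0, 0], -1]])

```text
clock: 36.45
position: [0.5246, 0.3899, 0.1301]
ee_rot: [0.99, 0.14, 0.001, -0.001]
ft_force: [-0.2, 0.4, -3.2]
grip_width: 0.762
grasp_force: 78.7
```

```bash
python3 plan.py .4324 .187 .13 113.3
```

```text
t 36.45 p [0.5246 0.3899 0.1301] q7 -1.81 w 64.8 F 78.7
turn [-0.0013 -0.0021 -0.1595] minrows 1 shift [-2.199e-01  1.998e-01  1.000e-04] minrows xy 4.5 z 0.0
```

move_arm(motion=[[[0, 0, 0], [0, 0, -0.08], -1], [[0, 0, 0], [0, 0, -0.08], -1], [[-0.012, 0.011, 0], [0, 0, 0], -1], [[-0.023, 0.021, 0], [0, 0, 0], -1], [[-0.032, 0.029, 0], [0, 0, 0], -1], [[-0.036, 0.033, 0], [0, 0, 0], -1], [[-0.036, 0.033, 0], [0, 0, 0], -1], [[-0.033, 0.03, 0], [0, 0, 0], -1], [[-0.026, 0.024, 0], [0, 0, 0], -1], [[-0.015, 0.013, 0], [0, 0, 0], -1], [[-0.007, 0.006, 0], [0, 0, 0], -1], [[0, 0, 0], [0, 0, 0], -1]])

```text
clock: 37.65
position: [0.4314, 0.186, 0.1282]
ee_rot: [0.979, 0.202, -0.001, 0.0]
ft_force: [0.9, 0.2, -3.8]
grip_width: 0.752
grasp_force: 78.6
```

```bash
python3 trays.py w14; python3 plan.py .4323 .1868 .0077 113.3;python3 - <<'E'
from h import *
import pickle
c=pickle.load(open('w14.pkl','rb'))
o=manip.get_obs();R=Rn.from_quat(o['ee_rot']).as_matrix()
print([proj(c,o['position']+R@np.array([.042,y,.0022-.028])).round(1).tolist() for y in(-.033,.033)])
X0=np.array([.4323,.1868,.01]);a=np.radians(23.3);ex=np.array([np.cos(a),np.sin(a),0]);ey=np.array([-np.sin(a),np.cos(a),0])
print([proj(c,X0+.051*ex+y*ey).round(1).tolist() for y in(.042,-.042)])
E
```

```text
[472. 247.] [447.   16.4] [78.9 83.6] 0.3
[277. 147.] [465.2 201.8] [29.1 84.7] 23.3
[387.   8.] [575.6 170.1] [15.7 33.1] 23.3
t 37.7 p [0.4318 0.1868 0.1284] q7 -1.62 w 64.3 F 78.6
turn [-0.0001  0.0007  0.0008] minrows 1 shift [0.0006 0.0002 0.161 ] minrows xy 0.0 z 2.4
[[177.7, 178.7], [374.1, 178.5]]
[[220.2, 126.6], [336.5, 126.6]]
```

View pics/w14.png

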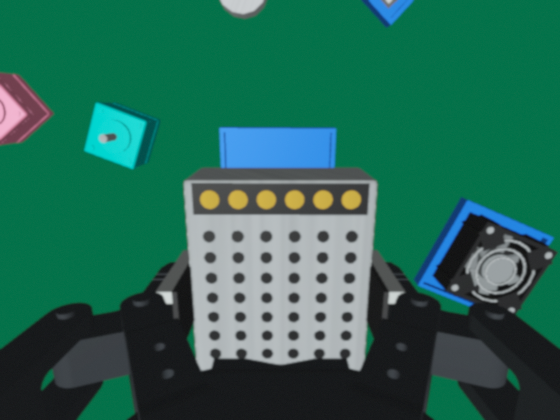

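The power supply is held level, with its far edge at v≈181 (predicted 179). The tray's far edge lies at (220..336,127), exactly where predicted, so I'll lower it.

move_arm(motion=[[[0, -0.001, 0.025], [0, 0, 0], -1], [[0, 0, 0.04], [0, 0, 0], -1], [[0, 0, 0.035], [0, 0, 0], -1], [[0, 0, 0.025], [0, 0, 0], -1], [[0, 0, 0.015], [0, 0, 0], -1], [[0, 0, 0.012], [0, 0, 0], -1], [[0, 0, 0.008], [0, 0, 0], -1], [[0, 0, 0], [0, 0, 0], -1], [[0, 0, 0], [0, 0, 0], -1]])

```text
clock: 38.6
position: [0.4322, 0.1874, 0.0094]
ee_rot: [0.979, 0.202, 0.0, -0.0]
ft_force: [-0.2, -0.2, -1.5]
grip_width: 0.757
grasp_force: 78.6
```

move_arm(motion=[[[0, 0, 0], [0, 0, 0], 0.6], [[0, 0, 0], [0, 0, 0], 0.8], [[0, 0, 0], [0, 0, 0], 1], [[0, 0, 0], [0, 0, 0], 1], [[0, 0, -0.015], [0, 0, 0], 1], [[0, 0, -0.04], [0, 0, 0], 1], [[0, 0, -0.06], [0, 0, 0], 1], [[0, 0, -0.06], [0, 0, 0], 1], [[0, 0, -0.06], [0, 0, 0], 1], [[0, 0, -0.04], [0, 0, 0], 1], [[0, 0, 0], [0, 0, 0], 1]])

```text
clock: 39.7
position: [0.4338, 0.1878, 0.2201]
ee_rot: [0.979, 0.202, 0.003, -0.002]
ft_force: [0.5, -0.4, -0.2]
grip_width: 1.002
grasp_force: 0.0
```

```bash
python3 trays.py w15
python3 - <<'E'
from h import *
im=cv2.imread('pics/w15.png'); a=cv2.resize(im[80:260,190:370],(540,540),interpolation=2)
cv2.imwrite('pics/crop15.png',a)
E
```

```text
[429. 224.] [446.7  15.7] [79.4 82.1] 0.3
[279. 176.] [431.4 187.4] [101.9  85. ] 23.3
[360.  22.] [589.5 176. ] [43.3 87. ] 23.2
```

View pics/crop15.png

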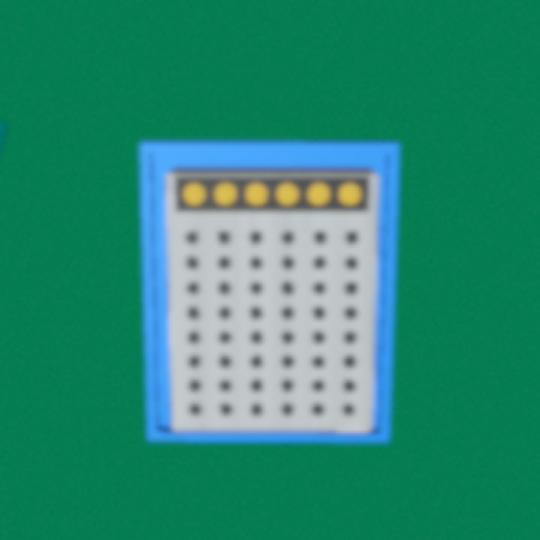

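```bash
python3 -c "
from h import *
print(order.hand_in())"
```

```text
the job is handed in; nothing more can be done
None
```

All five parts are seated upright in their matching trays and the job was handed in at about 40 s of the 128 s allowed, but I viewed 16 pictures, two over the limit of 14.

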